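Hang the caul and clamp a glued model panel

ROBOT

A 6-joint arm with a two-finger parallel gripper is mounted at the origin on the work surface. World frame = base frame: x ahead of the robot, y to its left, z up, the work surface at z = 0. Lengths are in mm, angles in rad, forces in N, time in s.
With the tool pointing down it reaches from about 375 to 825 mm from the base axis. Payload 5.5 kg.
Tool frame: the origin (TCP) lies on the centre line of the jaws, within the pads' length; the fingertips stand 25 mm ahead of it and the grasp point (between the pads) lies 6 mm ahead of it; z points along the fingers, y is the line along which they close (so a half turn about z gives the same grasp; the last joint's range is limited). The gripper opens to 85 mm and grips with 20 to 120 N. Pads are 22 mm wide; open, the fingers measure 114 mm over their backs; the gripper's body (76 mm by 85 mm) begins 54 mm behind the grasp point. The pads swing forward as they close: fully open they stand 13 mm farther back than shut.
Start: joints at [-1.319, 0.314, -0.047, 1.21, 0, 1.571], TCP at [149.485, -581.076, 256.299] pointing down, gripper open.
Joint ranges: [-2.67, 2.67], [-0.69, 1.73], [-1.03, 1.25], [-2.08, 2.16], [-1.42, 1.45], [-3.14, 3.14]. Speed limits (rad/s): [2.39, 2.39, 3.01, 3.14, 3.14, 3.14].

INTERFACE

Orientations are given as a 3x3 rotation matrix whose columns are the frame's x, y, z axes.
In Python, from station import * gives the robot as it stands.
- The arm moves only by the tool servo_tool, never from a script. Its argument "deltas" is a list of rows, each a list of 6 numbers: the shift along the world's x, y, z in m, then the turn, a rotation vector about the world's x, y, z in rad. A call has 1 to 8 rows; each row is the pose to reach, as a shift and turn from the pose commanded when the call began; what a row does not reach only later rows make up. A row lasts 1/12 s, in which the tool goes at most 41.7 mm and 7.16 degrees, less where a joint would pass 70% of its speed; a pose out of reach is approached as far as the arm can. A call with a gripper value outside its range is refused whole. "hand" is the finger opening in m, from 0 to 0.0854, set as the call begins (left out, the last holds). The fingers move at their own pace and stop on an object; "force" is the grip in N (left out, the last holds). Time passes only in rows, so rows that repeat a pose let the fingers close. It gives the time, the measured TCP pose, the force, the opening and the grip force at its end, in the units of the state.
- get_obs(): the state, without advancing time (a new reading comes with each control period).
- grab_frame(name): name is "scene" or "top"; returns a dict with "img" (420x560x3 uint8, red, green, blue), "vfov" (degrees; the focal length in pixels is half the picture's height over the tangent of half this angle, whatever the lens; pixels are square), "cx", "cy" (the principal point, pixels), "k1" (the pictures are not rectified: a ray, as slopes to the right and down, at radius r is drawn at 1 + k1 r^2 times it, then the intrinsics apply), "rvec" (rotation vector, rad) and "tvec" (3), from world to camera coordinates, as OpenCV has them. Camera axes: x right, y down, z forward; pixel columns grow to the right and rows downward; lengths in mm; the calibration is good to about 2 mm. A picture is of the moment at which its call begins. There is no depth.
- close_job(): hands the job in; it is judged then, once.
Trained networks look in a picture, given as the dict that the camera call returned (one of the last four; its "shot" number tells which), for a name from the list of things; names that differ only in an ending like _2 or _b are one class to them, and where a whole thing is asked for, a point or a joint stands for the part that bears it (a point fixed in the world has none). Each returns a list of dicts, best first, with "conf" (0 to 1); they miss things now and then, are a little off and sometimes report something else, mostly with a low value. They report only what shows in the picture. A call takes as long as a camera call.
- cut_out(picture, name): "pixels" (420x560 bool, what is visible of it) and "bbox" ([left, top, right, bottom] in pixels, round what is visible of it).
- mark_of(picture, name): "position" ([column, row] in pixels: a listed point, or the origin of a listed thing).
The state is a dict: "t": time; "joint_positions": joint angles; "qvel": joint speeds; "joint_torque": joint torques, N m; "tcp_pos": TCP position; "orientation": TCP orientation; "force": force on the tool from outside, world axes, zero at the start; "moment": the same for the moment, N m; "opening": opening from 0.0 (shut) to 1.0 (fully open); "gripper_force": force on a finger pad.
Only numpy, scipy, OpenCV 4.12 (cv2) and the standard library are available. Lean on these libraries where they do the work, as an engineer would, in place of code of your own. Each camera call takes 0.05 s, during which the arm holds its last target. There are 200 camera calls.

TASK

The card facade panel on the press has just been glued: hang the wooden caul block by its green loop handle on the hook in front of the panel and let go of it, then pump the clamp's red trigger, never pushing the jaw by hand, until the orange spring pad presses the caul against the panel and is itself pushed about half way in. Never push the pad all the way in, which would crush the card, and leave everything else on the table where it is. Finish while still holding the trigger squeezed, so that the pad stays about half way in.

Things in the scene. Friction and masses are not known exactly. Their poses are not given: they have to be found in the camera images.
- press: Press fixed on the table: grey base 120 x 360 x 12 mm; origin under its centre, z up, yaw within 0.25 rad. At its +y end a wooden stop, 70 mm wide, 145 mm high, with the white card panel (58 mm wide, 12 to 102 mm high, front at y = 128 mm, facing -y). At its -y end the blue clamp housing (x -22..22, y -127..-52 mm, top at 96 mm) and a black fixed grip (x -123..-18, y -127..-111, z 43..77 mm).
- hook (a point): Place on top of the hook where the loop's bar shall hang: press frame (0, 111, 130) mm. The hook is an 8 mm round steel rod that sticks out of the stop towards -y at 126 mm height (its centre); its tip, at y = 98 mm, turns up to 140 mm height. Axes as the press.
- caul: Loose beech block, 44 (x) x 28 (y) x 56 (z) mm, with a green loop handle on top; origin at the centre of its underside, z up; 130 to 250 g. Starts upright on the table, yaw within 0.6 rad. It hangs with its x axis along the press's x axis (either way round), its underside about 34 mm above the table, its back about 3 mm off the panel.
- loop (a point): Centre of the opening of the caul's green loop, 76 mm above the caul's underside; axes as the caul. Opening 28 mm wide (x), 40 mm high, passing through along y. Side legs 8 mm wide, 10 mm deep (44 mm over both, as the block); top bar 8 mm high, 10 mm deep, its underside 20 mm above this point. Hung on the hook, this point is 20 mm below hook. Grasp across the legs here, or the block.
- trigger_pivot (a point): Upright pivot of the red trigger lever, at press (-25, -70, 60) mm. The lever is 100 mm long, 12 mm thick, 44 mm high (38 to 82 mm above the table) and sticks out to the press's -x; at rest its outer end leans 0.18 rad to +y; squeezed it swings to -y, towards the black grip.
- trigger_push (a point): Point on the lever's front face (its +y side), 70 mm out from the pivot and 60 mm above the table: push here towards the press's -y to squeeze. Moves with the lever. A gripper reaches it from above; in front of it towards +y is free.
- trigger (a joint): Trigger angle, 0 at rest to 0.36 rad squeezed (about 25 mm at trigger_push). A spring returns it when let go (3 to 5 N at that point; up to 17 N in all when the pad is pressed). Each squeeze carries the jaw 48 mm per rad forward (17 mm a full stroke); on the way back the jaw stays where it is.
- jaw (a joint): How far the jaw and its 12 mm steel rod (along y, x = 0, 65 mm high, tail back to y = -200 mm at 0) have been pumped to the press's +y, 0 to 0.1 m. The free pad's front is at press y = 20 mm + jaw. Starts at 10 to 30 mm: 3 to 5 full strokes to reach the hung caul (its front, pressed home, at y = 100 mm).
- pad (a joint): How far the orange spring sleeve of the pad is pushed into the jaw: 0 free, 0.016 m all the way in; 1.2 N per mm. About half way in (8 mm) is right. When the trigger is let go it springs back to 3 or 4 mm.
- pad_front (a point): Centre of the front of the black rubber pad (34 mm disc on the orange sleeve), 65 mm above the table, facing the press's +y.
- glue: Bystander: white glue bottle, 52 mm across, 130 mm tall; origin at its underside.
- tower: Bystander: card model tower on a 70 mm square base, 76 mm tall; origin at its underside.
- spray: Bystander: spray can, 64 mm across, 180 mm tall, origin at its underside.
- mallet: Bystander: hammer lying flat, 240 mm long, behind the press.
- offcut: Bystander: dark wood offcut 100 x 50 x 18 mm lying flat; origin at its underside.

How it is judged (in metres and radians):
On the way, in this order (a step that is already met when the one before it is completed fails the run):
1. the caul hangs by its loop on the hook, let go, the jaw not yet touching it (x of loop in the frame of press between -0.012 and 0.012 m and y of loop in the frame of press between 0.098 and 0.122 m and z of loop in the frame of press between 0.102 and 0.119 m and angle between loop's own z axis and vertical below 0.2 rad and angle between the x axis of loop and the x axis of press, either way round below 0.26 rad and contact force between each of the fingers, pad and caul below 0.3 N), for 0.3 s.
2. the trigger is pumped until the pad presses the hung caul against the panel (x of loop in the frame of press between -0.012 and 0.012 m and y of loop in the frame of press between 0.098 and 0.122 m and z of loop in the frame of press between 0.102 and 0.119 m and angle between loop's own z axis and vertical below 0.2 rad and angle between the x axis of loop and the x axis of press, either way round below 0.26 rad and contact force between the fingers and caul below 0.3 N and value of joint pad between 0.005 and 0.013 m and contact force between each of pad, press and caul above 4 N and contact force between the fingers and trigger above 2 N), for 0.2 s.
At the end, for the whole second after the job is handed in: The caul hangs upright on the hook (loop within 12 mm sideways, 9 mm in height, turned < 0.26, tilted < 0.2 rad), untouched by the fingers; the pad is 5 to 13 mm in and presses caul and panel with over 4 N; the fingers press the lever with over 2 N (all of step 2); the arm keeps its last pose, push and grip.
It fails at once if the pad is pushed all the way in (over 15 mm), crushing the card (value of joint pad above 0.015 m or contact force between pad and caul above 35 N).
It fails at once if the robot pushes the jaw, rod or pad directly (contact force between any of the fingers, the arm and jaw above 2 N or contact force between any of the fingers, the arm and pad above 2 N).
It fails at once if a bystander is moved over 25 mm (distance of any of glue, tower, spray, mallet, offcut from where it was at the start of the episode above 0.025 m).
It also fails if it takes over 61 s, if anything falls off the work surface, if the arm or the gripper's body presses on something with over 40 N, if the wrist force passes 120 N, or if a joint passes its speed limit or range.

## Working session

There is one attempt and no reset: what is moved stays moved. The work goes in short steps, Python scripts to look and compute and a tool call to move; the robot and the scene stay as the last step left them, time stands still between calls to the robot, and variables do not carry over. Pictures are saved under pics/ and viewed, at most 10 in all, crops included, and the job is handed in when it is done.

Besides the shell and the picture viewer there is one more tool, called after "Call:" as name([rows], argument=value, ...), one row to a line, values as JSON. servo_tool: Moves the arm, as the interface text tells. Its arguments: {"type":"object","properties":{"deltas":{"type":"array","items":{"type":"array","items":{"type":"number"}}},"hand":{"type":"number"},"force":{"type":"number"}},"required":["deltas"]}

```bash
mkdir -p pics; cat > h.py <<'E'
from station import *
import numpy as np, cv2
def cam(p):
    f=p["img"].shape[0]/2/np.tan(np.radians(p["vfov"])/2)
    R=cv2.Rodrigues(np.array(p["rvec"],float))[0]; t=np.array(p["tvec"],float).ravel()
    return f,R,t
def proj(p,X):
    f,R,t=cam(p); c=np.atleast_2d(X)@R.T+t; s=c[:,:2]/c[:,2:]
    s=s*(1+p["k1"]*(s**2).sum(1,keepdims=True)); return s*f+[p["cx"],p["cy"]]
def ray(p,uv):
    f,R,t=cam(p); d=(np.array(uv,float)-[p["cx"],p["cy"]])/f; s=d.copy()
    for _ in range(20): s=d/(1+p["k1"]*(s@s))
    v=R.T@np.array([s[0],s[1],1]); return -R.T@t, v/np.linalg.norm(v)
def tri(obs):
    A=np.zeros((3,3));b=np.zeros(3)
    for p,uv in obs:
        o,v=ray(p,uv);M=np.eye(3)-np.outer(v,v);A+=M;b+=M@o
    return np.linalg.solve(A,b)
def onz(p,uv,z):
    o,v=ray(p,uv); return o+v*(z-o[2])/v[2]
E
python3 - <<'E'
from h import *
P={n:grab_frame(n) for n in("scene","top")}
for n,p in P.items():
    cv2.imwrite(f"pics/{n}0.png",p["img"][:,:,::-1]); f,R,t=cam(p); print(n,-R.T@t,f)
for k in ["press","hook","caul","loop","trigger_pivot","trigger_push","pad_front","glue","tower","spray","mallet","offcut"]:
    m={n:(mark_of(p,k) or [None])[0] for n,p in P.items()}
    print(k,[(n,np.round(x["position"],1),round(x["conf"],2)) for n,x in m.items() if x], end=' ')
    if all(m.values()): print(np.round(tri([(P[n],m[n]["position"]) for n in P])),end='')
    print()
E
```

```text
scene [1618.44806342  269.01982486 1155.34615209] 489.7528706657854
top [476.81524878  -3.1590834  996.84599628] 381.692959546664
press [('scene', array([305. , 217.5]), 0.84), ('top', array([264. , 241.2]), 0.95)] [548.  70.  -4.]
hook [('scene', array([344.1, 190.9]), 0.82), ('top', array([209.6, 244.7]), 0.7)] [533. 184. 129.]
caul [('scene', array([190.8, 174.4]), 0.66), ('top', array([434.6, 269.4]), 0.97)] [ 467. -361.   16.]
loop [('scene', array([171.9, 197.8]), 0.57), ('top', array([446.9, 273.9]), 0.81)] [ 453. -460. -140.]
trigger_pivot [('scene', array([284.6, 191.9]), 0.44), ('top', array([292.2, 245.3]), 0.52)] [532.  -4.  77.]
trigger_push [('scene', array([293.7, 180.9]), 0.41), ('top', array([286. , 274.7]), 0.66)] [462.  11.  66.]
pad_front [('scene', array([320. , 202.9]), 0.48), ('top', array([247., 246.]), 0.41)] [532. 110.  57.]
glue [('scene', array([171.6, 200.4]), 0.62), ('top', array([438.3, 230.6]), 0.88)] [ 569. -394.  -24.]
tower [('scene', array([399.9, 214.1]), 0.9), ('top', array([153.1, 275.9]), 0.85)] [461. 364.   1.]
spray [('scene', array([400.2, 266.6]), 0.62)] 
mallet [('scene', array([271.6, 264.5]), 0.79), ('top', array([285.5, 160.4]), 0.84)] [764.  13.  -1.]
offcut [('scene', array([177.3, 235.5]), 0.57), ('top', array([398.9, 177.7]), 0.56)] [ 717. -303.  -19.]
```

View pics/scene0.png

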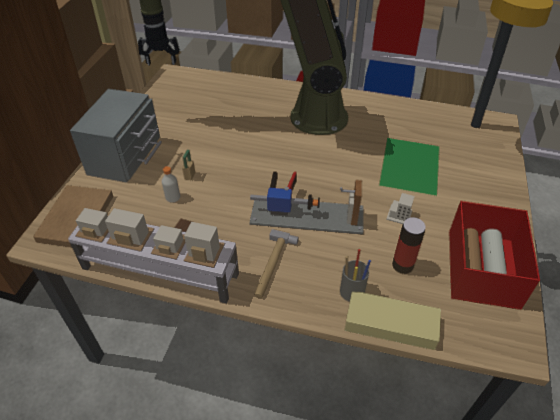

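View pics/top0.png

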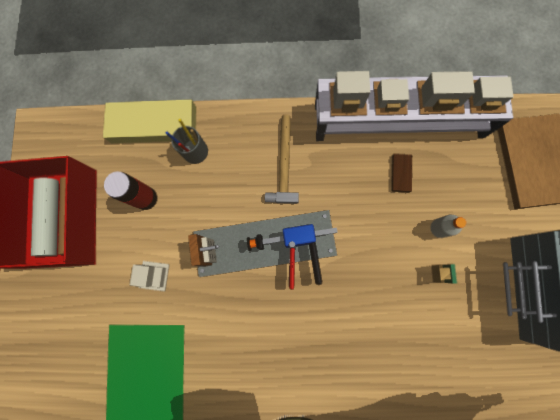

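The scene picture shows the press in the middle (base about (250-365, 190-230)), and the caul near (188,165), beside the glue bottle at (171,185). In the top picture the press base spans (195-335, 212-275), the red lever points down at (292,285) and the caul is at (445,273). Next I'll take enlarged crops.

```bash
python3 - <<'E'
from h import *
P={n:grab_frame(n) for n in("scene","top")}
t=P["top"]["img"][:,:,::-1];s=P["scene"]["img"][:,:,::-1]
U=lambda im,x,y,w,h,k:cv2.resize(im[y:y+h,x:x+w],None,fx=k,fy=k,interpolation=cv2.INTER_CUBIC)
a=U(t,190,205,160,90,5)               # 800x450
cv2.imwrite("pics/a.png",a)
b=np.hstack([U(t,420,250,50,50,8),U(s,165,135,50,50,8)])
cv2.imwrite("pics/b.png",b)
for n,k in(("top","caul"),("scene","caul"),("top","trigger"),("top","pad"),("top","press")):
    for x in cut_out(P[n],k)[:2]:
        print(n,k,x["conf"],x["bbox"],np.round(cv2.minAreaRect(np.argwhere(x["pixels"])[:,::-1].astype(np.float32))[0:3][0],1), cv2.boxPoints(cv2.minAreaRect(np.argwhere(x["pixels"])[:,::-1].astype(np.float32))).round(1).tolist())
E
```

```text
top caul 0.93 [428.8, 259.9, 455.3, 283.7] [443.5 274. ] [[431.0, 265.0], [456.0, 265.0], [456.0, 283.0], [431.0, 283.0]]
scene caul 0.53 [181.6, 150.9, 191.6, 180.8] [188.  164.5] [[182.0, 151.0], [194.0, 151.0], [194.0, 178.0], [182.0, 178.0]]
top trigger 0.61 [287.6, 248.8, 297.4, 288.7] [292. 267.] [[289.0, 246.0], [295.0, 246.0], [295.0, 288.0], [289.0, 288.0]]
top trigger 0.61 [127.5, 261.0, 170.3, 291.9] [149.1 274.8] [[128.1999969482422, 286.0], [131.39999389648438, 258.8999938964844], [170.10000610351562, 263.5], [166.89999389648438, 290.6000061035156]]
top pad 0.66 [264.8, 114.7, 299.6, 206.0] [281.5 158.5] [[264.0, 114.0], [299.0, 114.0], [299.0, 203.0], [264.0, 203.0]]
top pad 0.5 [244.6, 240.8, 254.0, 251.0] [251.  243.5] [[247.0, 238.0], [255.0, 238.0], [255.0, 249.0], [247.0, 249.0]]
top press 0.56 [187.1, 210.1, 338.6, 290.6] [264.7 255.6] [[185.60000610351562, 231.0], [332.8999938964844, 208.60000610351562], [343.79998779296875, 280.20001220703125], [196.5, 302.6000061035156]]
```

View pics/a.png

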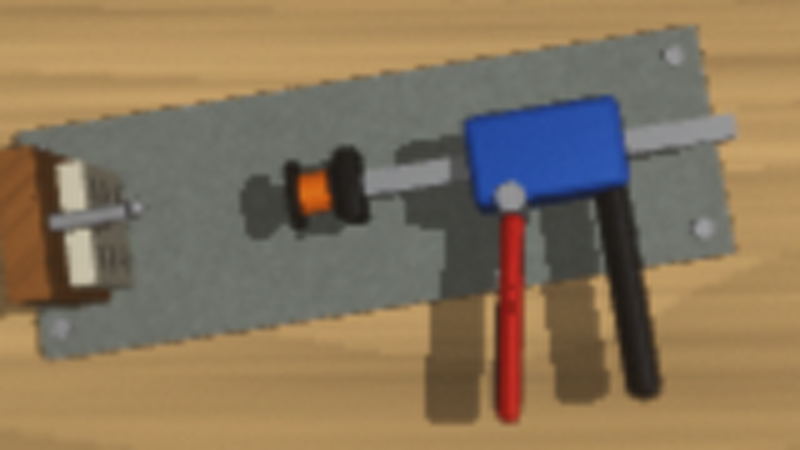

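View pics/b.png

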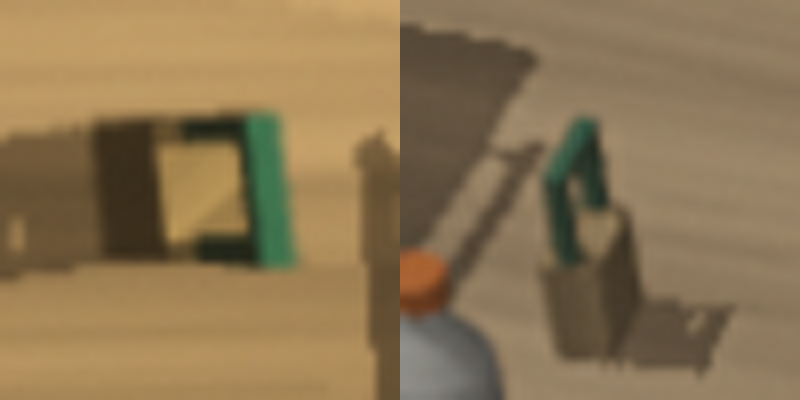

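The first crop shows the base corners at (695,27), (735,252) and (42,360), the hook from (52,222) to (135,208), and the lever from (511,196) to (510,418). In the second crop the loop's top bar has ends at (263,114) and (279,267) in the top view, and (548,178) and (590,118) in the scene view. I'll fit poses to these.

```bash
cat > fit.py <<'E'
from h import *
from scipy.optimize import least_squares
P={n:grab_frame(n) for n in("scene","top")}
px=lambda U,k,o:(np.array(U,float)+.5)/k-.5+np.array(o)
def fit(obs,x0,free=3):
    def res(q):
        c,s=np.cos(q[2]),np.sin(q[2]);z=q[3] if len(q)>3 else 0
        return np.concatenate([(proj(P[n],np.array([c*X[0]-s*X[1]+q[0],s*X[0]+c*X[1]+q[1],X[2]+z]))[0]-uv) for n,X,uv in obs])
    r=least_squares(res,x0); return r.x,r.fun.round(1)
T=lambda u:px(u,5,(190,205))
pr=[("top",(60,-180,12),T((695,27))),("top",(-60,-180,12),T((735,252))),("top",(-60,180,12),T((42,360))),
 ("top",(0,98,140),T((135,208))),("top",(0,128,130),T((52,222))),("top",(-25,-70,86),T((511,196)))]
sl=[("scene",(0,98,140),np.array(0))]
x,f=fit(pr,[540,70,0.]); print("press",x,f)
A=lambda u:px(u,8,(420,250)); B=lambda u:px((u[0]-400,u[1]),8,(165,135))
ca=[("top",(22,0,104),A((263,114))),("top",(-22,0,104),A((279,267))),("top",(-22,-5,104),A((296,267))),("top",(22,-5,104),A((281,115)))]
sc=[("scene",(22,0,104),B((550,178))),("scene",(-22,0,104),B((590,120)))]
for o,w in((ca,"top"),(ca+sc,"both")):
    x2,f=fit(o,[460,-420,0.]); print(w,x2,f)
x3,f=fit(ca+sc,[460,-420,0.,0.]); print("z free",x3,f)
c,s=np.cos(x[2]),np.sin(x[2]);R=np.array([[c,-s],[s,c]])
w=lambda X:np.r_[R@X[:2]+x[:2],X[2]]
for n,X in dict(hook=(0,111,130),tip=(0,98,140),base1=(60,-180,12),base2=(60,180,12)).items():
    print(n,w(X).round(1),proj(P["scene"],w(X)).round(1))
l=[-25-70*np.cos(.18)+6*0,-70+70*np.sin(.18)+6,60]; print("push",w(l),"lever top end",w([-25-100*np.cos(.18),-70+100*np.sin(.18),82]),proj(P["top"],w([-25-100*np.cos(.18),-70+100*np.sin(.18),82])))
print(get_obs()["orientation"],get_obs()["tcp_pos"])
E
python3 fit.py
```

```text
press [5.42871475e+02 7.33718327e+01 1.44041942e-01] [-0.9 -1.2 -0.7 -0.4 -0.6  0.2 -0.9 -0.4  3.6 -0.8 -0.7  2.5]
top [ 4.58157708e+02 -3.71944855e+02  2.60034656e-02] [ 0.1 -0.  -0.   0.2  0.   0.1 -0.  -0.2]
both [ 4.58273043e+02 -3.71664231e+02  1.96997520e-02] [-0.  -0.1 -0.2  0.1 -0.2  0.  -0.1 -0.3 -0.2 -0.1 -0.4 -0.8]
z free [ 4.58057443e+02 -3.72334954e+02  2.05336189e-02 -1.70065798e+00] [-0.   0.  -0.2  0.2 -0.2  0.1 -0.1 -0.2 -0.3  0.3 -0.5 -0.5]
hook [526.9 183.2 130. ] [[345.3 189.2]]
tip [528.8 170.4 140. ] [[341.3 186.5]]
base1 [628.1 -96.2  12. ] [[249.3 222. ]]
base2 [576.4 260.1  12. ] [[363.5 231.6]]
push [457.36246602   8.96253689  60.        ] lever top end [428.24312482   4.10318288  82.        ] [[290.32259564 288.9946582 ]]
[[ 9.68481682e-01  2.49084787e-01  5.81830524e-06]
 [ 2.49084787e-01 -9.68481679e-01 -7.43335981e-05]
 [-1.28804464e-05  7.34399795e-05 -9.99999997e-01]] [ 149.47193791 -581.10861448  256.31442061]
```

```bash
cat >> fit.py <<'E'
print("----")
pr=pr[:4]+[("top",(22,-52,96),T((466,122))),("top",(22,-127,96),T((615,97))),("top",(-22,-127,96),T((628,183))),("top",(-22,-52,96),T((484,212)))]
x,f=fit(pr,x);print("press",x,f)
c,s=np.cos(x[2]),np.sin(x[2]);R=np.array([[c,-s],[s,c]])
print("hook",w((0,111,130)),proj(P["scene"],w((0,111,130))),"loop",w((0,110,110)))
for y in(10,20,30,40,50):print("pad",y,proj(P["top"],w((0,y,82))),px((290,162),5,(190,205)))
l=lambda a,o:w([-25-70*np.cos(a)+o*np.sin(a),-70+70*np.sin(a)+o*np.cos(a),60])
for a in(.18,0,-.18):print("push face",a,l(a,6))
print("glue",onz(P["top"],(438.3,230.6),0),"caul loop",x2)
E
python3 fit.py|sed '1,/----/d'
```

```text
press [5.41470855e+02 7.03078415e+01 1.37922625e-01] [ 0.5 -0.3  0.5  0.6  0.4  0.4  0.4 -0.  -1.1 -0.6  0.4 -0.5  0.9  0.7
 -1.8 -0.2]
hook [526.2099352  180.25375692 130.        ] [[344.36466904 188.87432112]] loop [526.34742096 179.26325318 110.        ]
pad 10 [[257.78784956 241.9748041 ]] [247.6 237. ]
pad 20 [[253.67819883 242.61182491]] [247.6 237. ]
pad 30 [[249.5706207 243.2481484]] [247.6 237. ]
pad 40 [[245.46526779 243.8837511 ]] [247.6 237. ]
pad 50 [[241.36229249 244.51860956]] [247.6 237. ]
push face 0.18 [456.64661334   6.47467183  60.        ]
push face 0 [456.17208845  -6.14554571  60.        ]
push face -0.18 [457.96462228 -18.64682114  60.        ]
glue [ 567.01845262 -383.77636434    0.        ] caul loop [ 4.58273043e+02 -3.71664231e+02  1.96997520e-02]
```

Call:
servo_tool([
  [0.02, 0.02, 0.03, 0, 0, 0.1],
  [0.05, 0.04, 0.03, 0, 0, 0.22],
  [0.08, 0.065, 0.03, 0, 0, 0.34],
  [0.11, 0.085, 0.03, 0, 0, 0.46],
  [0.14, 0.105, 0.03, 0, 0, 0.58],
  [0.17, 0.125, 0.03, 0, 0, 0.7],
  [0.2, 0.145, 0.03, 0, 0, 0.82],
  [0.23, 0.165, 0.03, 0, 0, 0.94],
], hand=0.07)

```text
t: 2.52
tcp_pos: [380.8, -414.9, 286.5]
orientation: [[0.364, 0.931, 0.0], [0.931, -0.364, -0.0], [-0.0, 0.0, -1.0]]
force: [-0.4, -0.7, -0.6]
opening: 0.82
gripper_force: 0.0
```

Call:
servo_tool([
  [0.03, 0.015, 0, 0, 0, 0.1],
  [0.06, 0.03, 0, 0, 0, 0.22],
  [0.0775, 0.043, -0.02, 0, 0, 0.34],
  [0.0775, 0.043, -0.05, 0, 0, 0.393],
  [0.0775, 0.043, -0.085, 0, 0, 0.393],
  [0.0775, 0.043, -0.12, 0, 0, 0.393],
  [0.0775, 0.043, -0.14, 0, 0, 0.393],
  [0.0775, 0.043, -0.14, 0, 0, 0.393],
])

```text
t: 3.18
tcp_pos: [454.3, -370.6, 141.3]
orientation: [[-0.014, 1.0, -0.007], [1.0, 0.014, 0.005], [0.005, -0.006, -1.0]]
force: [-0.3, 0.8, -0.8]
opening: 0.819
gripper_force: 0.0
```

```bash
python3 - <<'E'
from h import *
P={n:grab_frame(n) for n in("scene","top")}
U=lambda im,x,y,w,h,k:cv2.resize(im[y:y+h,x:x+w],None,fx=k,fy=k,interpolation=cv2.INTER_CUBIC)
cv2.imwrite("pics/c.png",np.hstack([U(P["top"]["img"],420,240,70,70,5),U(P["scene"]["img"],155,115,70,70,5)])[:,:,::-1])
o=get_obs();print(o["tcp_pos"],o["orientation"][:,1])
E
```

```text
[ 456.71519145 -372.84941587  146.27091023] [ 0.9999012   0.01402018 -0.00101338]
```

View pics/c.png

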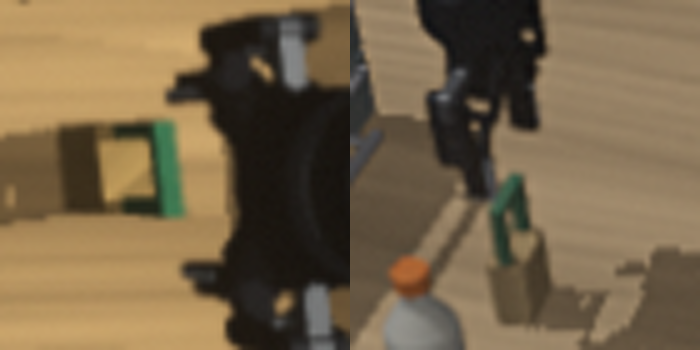

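The crop shows both fingertips (top view, about (457,258) and (460,294)) straddling the loop bar line. The position agrees with the fit, so I'll descend and grip.

Call:
servo_tool([
  [0.001, 0.0005, -0.03, 0, 0, 0.005],
  [0.001, 0.0005, -0.055, 0, 0, 0.005],
  [0.001, 0.0005, -0.063, 0, 0, 0.005],
  [0.001, 0.0005, -0.063, 0, 0, 0.005],
  [0.001, 0.0005, -0.063, 0, 0, 0.005],
])

```text
t: 3.7
tcp_pos: [458.7, -373.3, 85.0]
orientation: [[-0.019, 1.0, 0.001], [1.0, 0.019, -0.001], [-0.001, 0.001, -1.0]]
force: [0.1, 0.0, -0.4]
opening: 0.814
gripper_force: 0.0
```

Call:
servo_tool([
  [0, 0, 0, 0, 0, 0],
  [0, 0, 0, 0, 0, 0],
  [0, 0, 0, 0, 0, 0],
  [0, 0, 0, 0, 0, 0],
  [0, 0, 0, 0, 0, 0],
  [0, 0, 0, 0, 0, 0],
], hand=0.03, force=40)

```text
t: 4.2
tcp_pos: [459.4, -373.6, 85.4]
orientation: [[-0.019, 1.0, 0.003], [1.0, 0.019, -0.002], [-0.002, 0.003, -1.0]]
force: [0.6, 0.3, 7.0]
opening: 0.506
gripper_force: 40.2
```

Call:
servo_tool([
  [0, 0, 0.02, 0, 0, 0],
  [0, 0, 0.05, 0, 0, 0],
  [0, 0.02, 0.085, 0, 0, 0.02],
  [0, 0.06, 0.115, 0, 0, 0.04],
  [0, 0.1, 0.145, 0, 0, 0.06],
  [0, 0.14, 0.155, 0, 0, 0.08],
  [0, 0.18, 0.155, 0, 0, 0.1],
  [0, 0.22, 0.155, 0, 0, 0.118],
])

```text
t: 4.87
tcp_pos: [458.5, -162.7, 240.2]
orientation: [[-0.136, 0.991, 0.004], [0.991, 0.136, -0.001], [-0.002, 0.003, -1.0]]
force: [0.7, -0.2, -3.1]
opening: 0.513
gripper_force: 41.3
```

Call:
servo_tool([
  [0.01, 0.035, 0, 0, 0, 0],
  [0.02, 0.075, 0, 0, 0, 0],
  [0.03, 0.115, 0, 0, 0, 0],
  [0.04, 0.155, 0, 0, 0, 0],
  [0.05, 0.195, 0, 0, 0, 0],
  [0.06, 0.23, 0, 0, 0, 0],
  [0.07, 0.26, 0, 0, 0, 0],
  [0.074, 0.28, 0, 0, 0, 0],
])

```text
t: 5.53
tcp_pos: [532.7, 119.3, 238.4]
orientation: [[-0.139, 0.99, 0.001], [0.99, 0.139, 0.001], [0.001, 0.001, -1.0]]
force: [0.4, 0.1, -1.7]
opening: 0.51
gripper_force: 41.4
```

Call:
servo_tool([
  [0, 0.005, 0, 0, 0, 0],
  [0, 0.005, 0, 0, 0, 0],
  [0, 0.005, 0, 0, 0, 0],
])

```text
t: 5.78
tcp_pos: [531.5, 120.7, 238.0]
orientation: [[-0.137, 0.991, -0.001], [0.991, 0.137, -0.001], [-0.001, -0.001, -1.0]]
force: [-0.9, 0.1, -2.1]
opening: 0.504
gripper_force: 41.4
```

Call:
servo_tool([
  [0.001, 0.013, -0.01, 0, 0, 0],
  [0.001, 0.015, -0.035, 0, 0, 0],
  [0.001, 0.015, -0.06, 0, 0, 0],
  [0.001, 0.015, -0.085, 0, 0, 0],
  [0.001, 0.015, -0.098, 0, 0, 0],
  [0.001, 0.015, -0.101, 0, 0, 0],
  [0.001, 0.015, -0.101, 0, 0, 0],
  [0.001, 0.015, -0.101, 0, 0, 0],
])

```text
t: 6.45
tcp_pos: [533.4, 135.8, 137.7]
orientation: [[-0.136, 0.991, 0.001], [0.991, 0.136, 0.0], [0.0, 0.001, -1.0]]
force: [0.4, -0.1, -1.5]
opening: 0.51
gripper_force: 41.4
```

```bash
python3 - <<'E'
from h import *
P={n:grab_frame(n) for n in("scene","top")}
U=lambda im,x,y,w,h,k:cv2.resize(im[y:y+h,x:x+w],None,fx=k,fy=k,interpolation=cv2.INTER_CUBIC)
cv2.imwrite("pics/d.png",np.hstack([U(P["top"]["img"],185,205,80,80,5),U(P["scene"]["img"],300,150,80,80,5)])[:,:,::-1])
o=get_obs();print(o["tcp_pos"],o["orientation"][:,1],o["force"])
x=(541.47,70.31,.138);c,s=np.cos(x[2]),np.sin(x[2])
for X in((0,98,140),(0,66,151),(22,66,151),(-22,66,151)):
  W=[c*X[0]-s*X[1]+x[0],s*X[0]+c*X[1]+x[1],X[2]];print(X,(proj(P["top"],W)[0]-[185,205])*5,(proj(P["scene"],W)[0]-[300,150])*5+[400,0])
E
```

```text
[534.03440352 136.20885801 138.41784643] [0.99070778 0.13598703 0.00236934] [ 0.49662985  1.13028833 -3.07550487]
(0, 98, 140) [159.82195725 205.91725869] [601.84557537 180.61678686]
(0, 66, 151) [225.65754711 193.583361  ] [550.31177698 162.97459766]
(22, 66, 151) [219.1857319  144.85069326] [548.51642066 187.86207735]
(-22, 66, 151) [232.19740655 242.68457093] [552.06411888 138.60480921]
```

View pics/d.png

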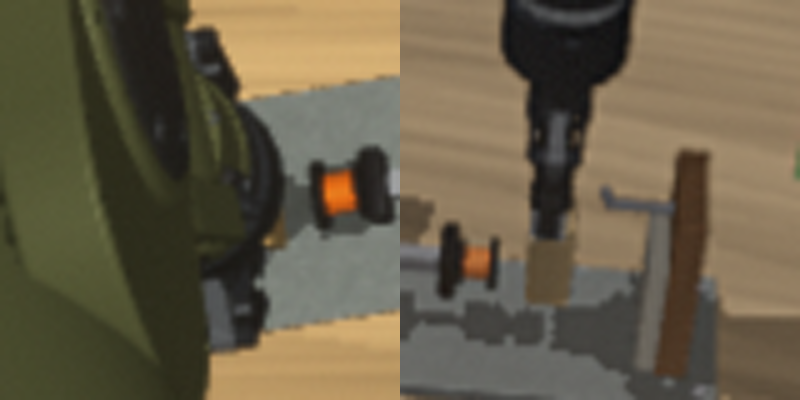

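The crop shows the block held at (550,270) in front of the hook tip at (606,187), clear of the pad. I'll thread the loop over the hook.

Call:
servo_tool([
  [-0.001, 0.005, 0, 0, 0, 0],
  [-0.002, 0.012, 0, 0, 0, 0],
  [-0.003, 0.019, 0, 0, 0, 0],
  [-0.004, 0.026, 0, 0, 0, 0],
  [-0.005, 0.033, 0, 0, 0, 0],
  [-0.006, 0.039, 0, 0, 0, 0],
  [-0.007, 0.043, 0, 0, 0, 0],
  [-0.007, 0.043, 0, 0, 0, 0],
])

```text
t: 7.22
tcp_pos: [525.8, 180.1, 137.0]
orientation: [[-0.138, 0.99, -0.0], [0.99, 0.138, -0.0], [-0.0, -0.0, -1.0]]
force: [-0.3, -0.5, -2.6]
opening: 0.511
gripper_force: 41.4
```

Call:
servo_tool([
  [0, 0, -0.004, 0, 0, 0],
  [0, 0, -0.008, 0, 0, 0],
  [0, 0, -0.012, 0, 0, 0],
  [0, 0, -0.014, 0, 0, 0],
  [0, 0, -0.014, 0, 0, 0],
])

```text
t: 7.63
tcp_pos: [525.4, 178.8, 122.1]
orientation: [[-0.136, 0.991, -0.002], [0.991, 0.136, -0.001], [-0.0, -0.002, -1.0]]
force: [0.5, 0.7, -2.6]
opening: 0.509
gripper_force: 41.5
```

Call:
servo_tool([
  [0, 0, -0.002, 0, 0, 0],
  [0, 0, -0.003, 0, 0, 0],
  [0, 0, -0.003, 0, 0, 0],
  [0, 0, -0.003, 0, 0, 0],
])

```text
t: 7.97
tcp_pos: [526.0, 179.2, 120.1]
orientation: [[-0.136, 0.991, 0.0], [0.991, 0.136, 0.0], [0.0, 0.0, -1.0]]
force: [0.2, 0.2, -1.7]
opening: 0.512
gripper_force: 41.5
```

```bash
python3 - <<'E'
from h import *
P={n:grab_frame(n) for n in("scene",)}
U=lambda im,x,y,w,h,k:cv2.resize(im[y:y+h,x:x+w],None,fx=k,fy=k,interpolation=cv2.INTER_CUBIC)
cv2.imwrite("pics/e.png",U(P["scene"]["img"],300,150,80,80,6)[:,:,::-1])
o=get_obs();print(o["tcp_pos"],o["force"],o["moment"])
E
```

```text
[526.05253893 179.22590276 120.10302771] [-0.53761805  0.62548487 -0.7554558 ] [-0.01751588 -0.00272543  0.04283764]
```

View pics/e.png

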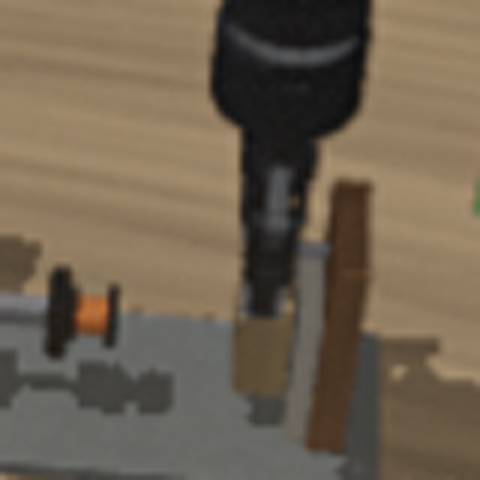

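The crop shows the block at (262,355) just in front of the panel, with the hook going into the loop behind the fingers. I'll lower the last bit until the hook takes the weight.

Call:
servo_tool([
  [0, 0, -0.001, 0, 0, 0],
  [0, 0, -0.002, 0, 0, 0],
  [0, 0, -0.002, 0, 0, 0],
  [0, 0, -0.002, 0, 0, 0],
])

```text
t: 8.35
tcp_pos: [526.3, 179.3, 118.9]
orientation: [[-0.137, 0.991, 0.001], [0.991, 0.137, 0.0], [0.0, 0.001, -1.0]]
force: [-1.7, -1.2, 5.4]
opening: 0.51
gripper_force: 42.3
```

Contact: the force went from about -2 to +5.4 N. Opening.

Call:
servo_tool([
  [0, 0, 0, 0, 0, 0],
  [0, 0, 0, 0, 0, 0],
  [0, 0, 0, 0, 0, 0],
  [0, 0, 0, 0, 0, 0],
  [0, 0, 0, 0, 0, 0],
  [0, 0, 0, 0, 0, 0],
], hand=0.064)

```text
t: 8.85
tcp_pos: [526.0, 179.2, 117.9]
orientation: [[-0.137, 0.991, -0.0], [0.991, 0.137, -0.0], [0.0, -0.0, -1.0]]
force: [-0.0, -0.6, 0.2]
opening: 0.751
gripper_force: 0.0
```

Call:
servo_tool([
  [0, 0, 0.01, 0, 0, 0],
  [0, 0, 0.03, 0, 0, 0],
  [0, 0, 0.06, 0, 0, 0],
  [0, 0, 0.09, 0, 0, 0],
  [0, -0.03, 0.1, 0, 0, 0],
  [-0.01, -0.07, 0.1, 0, 0, 0],
  [-0.02, -0.11, 0.1, 0, 0, 0],
  [-0.03, -0.14, 0.1, 0, 0, 0],
])

```text
t: 9.52
tcp_pos: [495.7, 37.2, 219.2]
orientation: [[-0.137, 0.991, 0.001], [0.991, 0.137, -0.001], [-0.001, 0.001, -1.0]]
force: [-0.0, -1.0, -0.4]
opening: 0.751
gripper_force: 0.0
```

```bash
python3 - <<'E'
from h import *
P={n:grab_frame(n) for n in("scene","top")}
U=lambda im,x,y,w,h,k:cv2.resize(im[y:y+h,x:x+w],None,fx=k,fy=k,interpolation=cv2.INTER_CUBIC)
cv2.imwrite("pics/f.png",np.hstack([U(P["top"]["img"],185,205,80,80,5),U(P["scene"]["img"],300,150,80,80,5)])[:,:,::-1])
o=get_obs();print(o["tcp_pos"],o["force"],o["orientation"])
E
```

```text
[494.50196828  35.65866186 218.97664208] [0.37613772 0.45056509 0.13968591] [[-1.31903145e-01  9.91262590e-01 -1.93899601e-04]
 [ 9.91261579e-01  1.31902724e-01 -1.46764139e-03]
 [-1.42924212e-03 -3.85791740e-04 -9.99998904e-01]]
```

View pics/f.png

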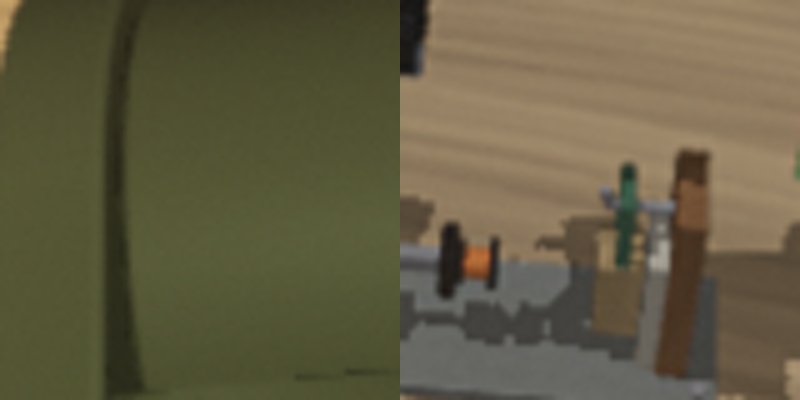

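The crop shows the caul hanging on the hook, with the green bar at (627,190) on the rod behind the upturned tip and the block at (617,290) upright. Next I'll close the fingers and go to the trigger.

Call:
servo_tool([
  [-0.02, -0.002, 0, 0, 0, 0],
  [-0.041, -0.002, 0, 0, 0, 0.006],
  [-0.041, -0.002, -0.03, 0, 0, 0.006],
  [-0.041, -0.002, -0.065, 0, 0, 0.006],
  [-0.041, -0.002, -0.1, 0, 0, 0.006],
  [-0.041, -0.002, -0.135, 0, 0, 0.006],
  [-0.041, -0.002, -0.149, 0, 0, 0.006],
  [-0.041, -0.002, -0.149, 0, 0, 0.006],
], hand=0.0)

```text
t: 10.28
tcp_pos: [452.3, 37.6, 66.2]
orientation: [[-0.143, 0.99, -0.006], [0.99, 0.143, -0.0], [0.001, -0.006, -1.0]]
force: [-1.1, -0.9, -0.4]
opening: 0.002
gripper_force: 0.0
```

```bash
cat > pad.py <<'E'
from h import *
from scipy.optimize import minimize_scalar
x=(541.47,70.31,.138);c,s=np.cos(x[2]),np.sin(x[2])
w=lambda X:np.array([c*X[0]-s*X[1]+x[0],s*X[0]+c*X[1]+x[1],X[2]])
p=grab_frame("scene");im=p["img"].astype(int)
o=(im[...,0]>150)&(im[...,0]-im[...,2]>90)&(im[...,1]<150)
ys,xs=np.nonzero(o&(np.add.outer(np.zeros(420),np.arange(560))>295)&(np.add.outer(np.arange(420),np.zeros(560))<225)&(np.add.outer(np.arange(420),np.zeros(560))>185)&(np.add.outer(np.zeros(420),np.arange(560))<355))
print("orange n",len(xs),"u",xs.min(),xs.max(),"v",ys.min(),ys.max())
# sleeve as seen: side facing camera; map u edges to press y at z=70, x=+8
for u in(xs.min()-.5,xs.max()+.5):
    r=minimize_scalar(lambda y:(proj(p,w((10,y,70)))[0][0]-u)**2,bounds=(-20,140),method="bounded");print("y",round(r.x,1))
q=get_obs();d=np.array(q["tcp_pos"])-[x[0],x[1],0];print("tool in press",c*d[0]+s*d[1],-s*d[0]+c*d[1],d[2],"F",q["force"].round(1) if hasattr(q["force"],'round') else q["force"])
np.save("last.npy",im.astype(np.uint8))
E
python3 pad.py; python3 - <<'E'
import numpy as np,cv2
im=np.load("last.npy");cv2.imwrite("pics/g.png",cv2.resize(im[145:235,240:380],None,fx=5,fy=5,interpolation=cv2.INTER_CUBIC)[:,:,::-1])
E
```

```text
orange n 16 u 313 317 v 200 203
y 17.3
y 33.0
tool in press -91.27937371708 -20.33101283370828 68.14771105978318 F [-0.  0. -0.]
```

View pics/g.png

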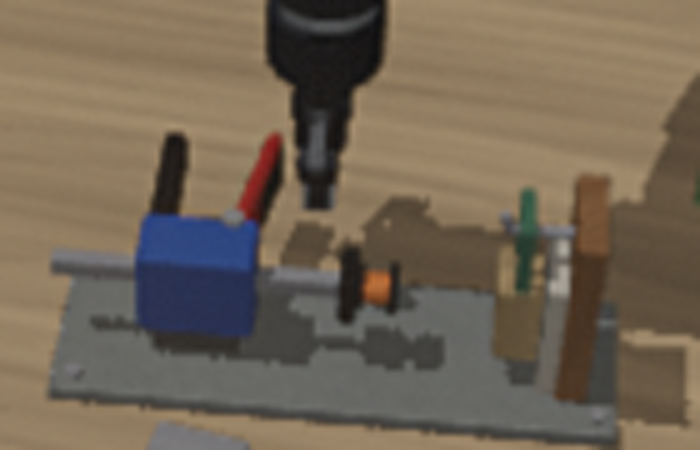

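The crop shows the lever at rest (red, (265,175)), the fingers in front of it at (318,200), the pad front at (398,285) and the caul hanging. First squeeze, gently.

Call:
servo_tool([
  [0.0014, -0.01, 0, 0, 0, 0],
  [0.0028, -0.02, 0, 0, 0, 0],
  [0.0041, -0.03, 0, 0, 0, 0],
  [0.005, -0.036, 0, 0, 0, 0],
  [0.0055, -0.04, 0, 0, 0, 0],
  [0.006, -0.043, 0, 0, 0, 0],
  [0.0062, -0.045, 0, 0, 0, 0],
  [0.0062, -0.045, 0, 0, 0, 0],
])

```text
t: 11.0
tcp_pos: [461.0, -5.4, 70.5]
orientation: [[-0.143, 0.99, 0.0], [0.99, 0.143, 0.009], [0.009, 0.001, -1.0]]
force: [-4.0, 14.9, 4.3]
opening: -0.002
gripper_force: 7.5
```

```bash
python3 pad.py
```

```text
orange n 16 u 319 322 v 200 203
y 36.1
y 48.6
tool in press -90.09989675170121 -63.939099135601374 70.47913694813215 F [-5.2 12.7  4.2]
```

Call:
servo_tool([
  [-0.0014, 0.01, 0, 0, 0, 0],
  [-0.003, 0.022, 0, 0, 0, 0],
  [-0.0045, 0.033, 0, 0, 0, 0],
  [-0.0045, 0.033, 0, 0, 0, 0],
  [-0.0034, 0.025, 0, 0, 0, 0],
  [-0.002, 0.015, 0, 0, 0, 0],
  [-0.0007, 0.005, 0, 0, 0, 0],
  [0, 0, 0, 0, 0, 0],
])

```text
t: 11.72
tcp_pos: [460.3, -6.0, 69.3]
orientation: [[-0.143, 0.99, -0.002], [0.99, 0.143, 0.009], [0.009, -0.0, -1.0]]
force: [-7.0, 27.7, 9.5]
opening: 0.001
gripper_force: 14.0
```

Call:
servo_tool([
  [0, 0, 0, 0, 0, 0],
  [0, 0, 0, 0, 0, 0],
])

```text
t: 11.88
tcp_pos: [460.2, -5.7, 69.4]
orientation: [[-0.143, 0.99, -0.002], [0.99, 0.143, 0.008], [0.009, -0.0, -1.0]]
force: [-5.0, 14.2, 6.3]
opening: -0.001
gripper_force: 7.6
```

```bash
python3 pad.py
```

```text
orange n 16 u 324 327 v 200 204
y 51.7
y 64.2
tool in press -90.8484943464401 -64.0893480012509 69.39742221839305 F [-4.6 13.5  6.5]
```

Call:
servo_tool([
  [-0.0014, 0.01, 0, 0, 0, 0],
  [-0.003, 0.022, 0, 0, 0, 0],
  [-0.0045, 0.033, 0, 0, 0, 0],
  [-0.0045, 0.033, 0, 0, 0, 0],
  [-0.0034, 0.025, 0, 0, 0, 0],
  [-0.002, 0.015, 0, 0, 0, 0],
  [-0.0007, 0.005, 0, 0, 0, 0],
  [0, 0, 0, 0, 0, 0],
])

```text
t: 12.6
tcp_pos: [459.6, -6.2, 68.8]
orientation: [[-0.143, 0.99, -0.003], [0.99, 0.143, 0.008], [0.009, -0.002, -1.0]]
force: [-6.6, 27.2, 7.5]
opening: -0.0
gripper_force: 13.9
```

Call:
servo_tool([
  [0, 0, 0, 0, 0, 0],
  [0, 0, 0, 0, 0, 0],
])

```text
t: 12.77
tcp_pos: [459.6, -5.9, 68.8]
orientation: [[-0.143, 0.99, -0.003], [0.99, 0.143, 0.008], [0.008, -0.002, -1.0]]
force: [-5.7, 13.6, 5.0]
opening: 0.003
gripper_force: 7.4
```

```bash
python3 pad.py;  python3 - <<'E'
import numpy as np,cv2
im=np.load("last.npy");cv2.imwrite("pics/i.png",cv2.resize(im[170:230,300:380],None,fx=10,fy=10,interpolation=cv2.INTER_CUBIC)[:,:,::-1])
E
```

```text
orange n 15 u 330 333 v 201 204
y 70.5
y 82.9
tool in press -91.56119901665956 -64.19827345456119 68.80571867659046 F [-4.8 14.4  4.7]
```

View pics/i.png

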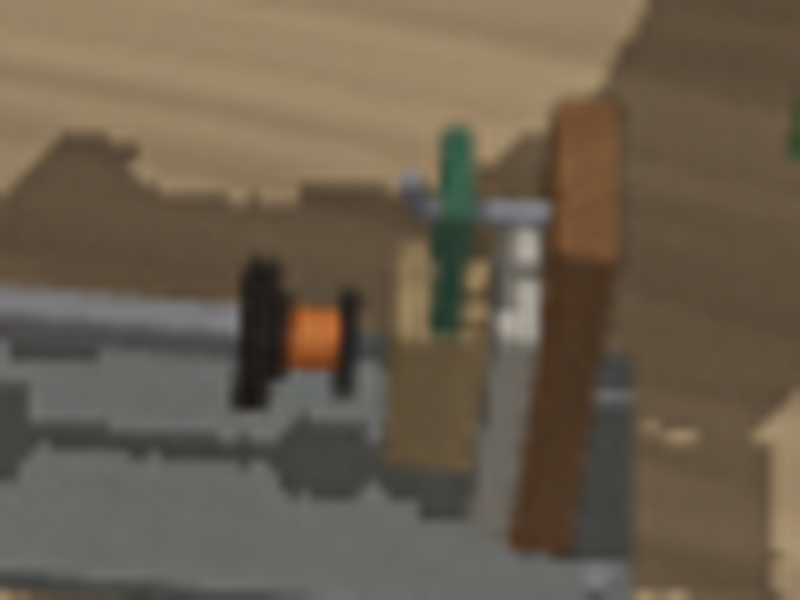

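The crop shows the pad front at x≈358 and the block front at ≈392, a gap of about 10.5 mm plus about 3 mm of caul slack. One more full stroke (17 mm) should press the pad about 4 mm, so it is safe.

Call:
servo_tool([
  [-0.0014, 0.01, 0, 0, 0, 0],
  [-0.003, 0.022, 0, 0, 0, 0],
  [-0.0045, 0.033, 0, 0, 0, 0],
  [-0.0045, 0.033, 0, 0, 0, 0],
  [-0.0034, 0.025, 0, 0, 0, 0],
  [-0.0022, 0.016, 0, 0, 0, 0],
  [-0.0014, 0.01, 0, 0, 0, 0],
  [-0.0014, 0.01, 0, 0, 0, 0],
])

```text
t: 13.48
tcp_pos: [458.3, 1.6, 68.7]
orientation: [[-0.142, 0.99, -0.003], [0.99, 0.142, 0.002], [0.003, -0.003, -1.0]]
force: [-4.3, 5.9, 3.6]
opening: 0.003
gripper_force: 3.4
```

```bash
python3 pad.py
```

```text
orange n 13 u 334 336 v 201 205
y 82.9
y 92.3
tool in press -91.86938664853227 -56.4080173325674 68.70995291213906 F [-5.5  5.9  3.1]
```

Call:
servo_tool([
  [0.0004, -0.003, 0, 0, 0, 0],
  [0.0008, -0.006, 0, 0, 0, 0],
  [0.0014, -0.01, 0, 0, 0, 0],
  [0.0014, -0.01, 0, 0, 0, 0],
  [0.0014, -0.01, 0, 0, 0, 0],
])

```text
t: 13.95
tcp_pos: [459.5, -5.9, 68.7]
orientation: [[-0.143, 0.99, -0.003], [0.99, 0.143, 0.008], [0.008, -0.002, -1.0]]
force: [-6.3, 13.7, 5.1]
opening: -0.002
gripper_force: 7.3
```

```bash
python3 pad.py
```

```text
orange n 13 u 335 337 v 201 205
y 86.1
y 95.4
tool in press -91.69342098866395 -64.21380496972253 68.74592250616682 F [-5.5 13.4  4.5]
```

```bash
cat > sl.py <<'E'
from h import *
import sys
def W(im):  # rgb 60x80 crop upsampled 10x
    d=im.astype(float); e=np.clip(d[...,0]-d[...,2]-60,0,None)  # orangeness
    m=np.zeros_like(e);m[295:375,200:480]=1
    e=e*m; hsv=cv2.cvtColor(im,cv2.COLOR_RGB2HSV); e[(hsv[...,1]<185)]=0
    return e.sum()/1e5, (e.sum(0)>e.sum(0).max()/2).sum()/10
a=cv2.imread("pics/i.png")[:,:,::-1].copy();print("free",W(a))
for f in sys.argv[1:]:
    a=cv2.imread(f)[:,:,::-1].copy();print(f,W(a))
p=grab_frame("scene")["img"][170:230,300:380];b=cv2.resize(p,None,fx=10,fy=10,interpolation=cv2.INTER_CUBIC);print("now",W(b))
E
python3 sl.py
```

```text
free (np.float64(0.12611), np.float64(2.6))
now (np.float64(0.0888), np.float64(2.7))
```

Call:
servo_tool([
  [-0.0014, 0.01, 0, 0, 0, 0],
  [-0.003, 0.022, 0, 0, 0, 0],
  [-0.0045, 0.033, 0, 0, 0, 0],
  [-0.0045, 0.033, 0, 0, 0, 0],
  [-0.0038, 0.028, 0, 0, 0, 0],
  [-0.0038, 0.028, 0, 0, 0, 0],
])

```text
t: 14.55
tcp_pos: [457.5, 19.8, 69.1]
orientation: [[-0.142, 0.99, 0.0], [0.99, 0.142, 0.001], [0.001, 0.0, -1.0]]
force: [-0.8, 4.6, 0.3]
opening: -0.006
gripper_force: 2.0
```

```bash
python3 pad.py; python3 sl.py
```

```text
orange n 13 u 335 337 v 201 205
y 86.1
y 95.4
tool in press -90.09138207302756 -38.43278842645098 69.0595971794455 F [-0.2  2.8  0.8]
free (np.float64(0.12611), np.float64(2.6))
now (np.float64(0.0675), np.float64(1.4))
```

Call:
servo_tool([
  [0.0003, -0.002, 0, 0, 0, 0],
  [0.0006, -0.004, 0, 0, 0, 0],
  [0.0008, -0.006, 0, 0, 0, 0],
  [0.0008, -0.006, 0, 0, 0, 0],
  [0.0008, -0.006, 0, 0, 0, 0],
  [0.0008, -0.006, 0, 0, 0, 0],
])

```text
t: 15.15
tcp_pos: [457.2, 15.0, 69.0]
orientation: [[-0.143, 0.99, -0.002], [0.99, 0.143, 0.003], [0.003, -0.001, -1.0]]
force: [-3.1, 7.8, 4.3]
opening: 0.004
gripper_force: 3.7
```

```bash
cat > sl.py <<'E'
from h import *
def prof(c):  # 60x80 rgb crop
    d=c.astype(float); return (d[31:35,:,0]-d[31:35,:,2]).sum(0)[22:44].round().astype(int)
a=cv2.resize(cv2.imread("pics/i.png")[:,:,::-1],(80,60),interpolation=cv2.INTER_AREA)
print("free",prof(a)); print("now ",prof(grab_frame("scene")["img"][170:230,300:380]))
E
python3 pad.py; python3 sl.py
```

```text
orange n 13 u 335 337 v 201 205
y 86.1
y 95.4
tool in press -91.035437057611 -43.139535275208 68.98552941746681 F [-4.3  7.6  4.1]
free [  1   0  19  30  22  26 143 362 473 477 478 421 123  28  72  83  99 157
 203 204 178  71]
now  [  2   3   0   1   4   0   2  16  28  29  19  99 316 481 478 447 153  64
 166 201 191  98]
```

Call:
servo_tool([
  [0.0003, -0.002, 0, 0, 0, 0],
  [0.0005, -0.004, 0, 0, 0, 0],
  [0.0007, -0.005, 0, 0, 0, 0],
  [0.0007, -0.005, 0, 0, 0, 0],
  [0.0007, -0.005, 0, 0, 0, 0],
])

```text
t: 15.67
tcp_pos: [457.2, 10.4, 68.9]
orientation: [[-0.143, 0.99, -0.003], [0.99, 0.143, 0.004], [0.004, -0.002, -1.0]]
force: [-5.9, 8.5, 6.9]
opening: 0.003
gripper_force: 4.6
```

```bash
python3 pad.py; python3 sl.py
```

```text
orange n 8 u 336 337 v 201 205
y 89.2
y 95.4
tool in press -91.77175252616561 -47.720835458271466 68.87344385288777 F [-5.5  9.7  6.2]
free [  1   0  19  30  22  26 143 362 473 477 478 421 123  28  72  83  99 157
 203 204 178  71]
now  [  2   0   2   0   1   1   0   3  19  30  23  22 142 370 485 450 162  59
 159 202 188  93]
```

Call:
servo_tool([
  [0.0002, -0.0015, 0, 0, 0, 0],
  [0.0004, -0.003, 0, 0, 0, 0],
  [0.0004, -0.003, 0, 0, 0, 0],
  [0.0004, -0.003, 0, 0, 0, 0],
  [0.0004, -0.003, 0, 0, 0, 0],
  [0.0004, -0.003, 0, 0, 0, 0],
])

```text
t: 16.27
tcp_pos: [457.3, 7.7, 68.9]
orientation: [[-0.143, 0.99, -0.004], [0.99, 0.143, 0.004], [0.005, -0.003, -1.0]]
force: [-7.6, 9.4, 7.5]
opening: -0.003
gripper_force: 5.2
```

```bash
python3 pad.py; python3 sl.py
```

```text
orange n 7 u 336 337 v 201 204
y 89.2
y 95.4
tool in press -92.07831786085163 -50.45113007139265 68.85318672504492 F [-6.9 10.   7.7]
free [  1   0  19  30  22  26 143 362 473 477 478 421 123  28  72  83  99 157
 203 204 178  71]
now  [  3   1   1   2   3   0   1   1  10  28  25  20  79 307 491 456 166  54
 149 201 191 119]
```

Call:
servo_tool([
  [0.0001, -0.001, 0, 0, 0, 0],
  [0.0001, -0.001, 0, 0, 0, 0],
  [0.0001, -0.001, 0, 0, 0, 0],
  [0.0001, -0.001, 0, 0, 0, 0],
  [0.0001, -0.001, 0, 0, 0, 0],
  [0.0001, -0.001, 0, 0, 0, 0],
])

```text
t: 16.87
tcp_pos: [457.3, 6.8, 68.9]
orientation: [[-0.143, 0.99, -0.004], [0.99, 0.143, 0.005], [0.005, -0.003, -1.0]]
force: [-5.6, 9.9, 7.9]
opening: -0.002
gripper_force: 5.6
```

```bash
python3 pad.py; python3 sl.py; python3 - <<'E'
from h import *
a=cv2.resize(cv2.imread("pics/i.png")[:,:,::-1],(80,60),interpolation=cv2.INTER_AREA);b=np.load("last.npy")[170:230,300:380]
for c in(a,b):
    c=c.astype(int)[:, :75];v,u=np.nonzero((c[...,1]-c[...,0]>25)&(c[...,1]-c[...,2]>5));k=v<20;print(len(u),"top",u[k].mean(),"bottom",u[~k].mean(),v.min(),v.max())
E
```

```text
orange n 6 u 336 337 v 202 204
y 89.2
y 95.4
tool in press -92.18830045941873 -51.28069520564212 68.83139805005658 F [-7. 10.  8.]
free [  1   0  19  30  22  26 143 362 473 477 478 421 123  28  72  83  99 157
 203 204 178  71]
now  [  1   2   2   2   4  -1   1   3  10  25  30  18  63 273 468 454 164  52
 149 201 191 118]
16 top 45.5 bottom 45.5 14 21
16 top 45.5 bottom 45.5 14 21
```

```bash
python3 -c "
from station import *
print(close_job())"
```

```text
the job is handed in; nothing more can be done
None
```

I handed the job in with the caul hanging on the hook and let go, the trigger still held squeezed, and the orange pad about 7 mm in by my camera estimate. The hand-in call did not return a verdict.

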